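# Clear the lid and stack the footed tub

### The job

Clear the stale muffin off the lid of the big tub: push it down through the sprung flap of the scrap bin so that it drops inside and the flap closes again behind it. Then lift the oblong tub with the four corner feet and set it gently on the big tub's lid, with all four feet fully down in the lid's recesses, and let go. Keep the tub upright throughout, and do not disturb the plain tub, the jar, the mug or the bun nearby.

Things in the scene. Friction and masses are not known exactly. Their poses are not given: they have to be found in the camera images.
- base_tub: The big lidded tub, fixed and steady: white body 140 (x) by 90 (y) mm under a pale lid 158 by 108 mm, 12 mm thick, whose flat top is 100 mm above the counter. Origin: centre of the underside of the tub's body, z up, x along its long side.
- lid_level (a point): Point on the big tub's own axis at the height of the lid's top, 100 mm up; NOT the lid's centre. The lid is square with the tub, but its centre lies off this point by up to 6 mm along x and also up to 6 mm along y; this differs each time and is not reported: see or feel it. The lid grips the tub and shifts only if pushed sideways with over 14 N. Its four recesses are told under tub_top.
- tub: The tub to stack: oblong, 122 (x) by 62 (y) by 70 mm high, white with a pale lid of the same outline, 0.25 to 0.55 kg, lid fast; loose. Its straight sides can be gripped across the 62 mm. Origin: centre of the plane its feet stand on, z up, x along its long side. Seated on the big tub its origin is 94 mm above the counter; with the feet still on top of the lid, 100 mm. Either way round is right.
- tub_top (a point): Centre of the footed tub's top, 70 mm above its origin. Under the tub four square feet, 12 mm wide and 6 mm high, stand 48 mm (x) and 20 mm (y) either side of its centre. The big tub's lid has four square recesses to match, lined dark, 16 mm wide and 8 mm deep, 48 mm (x) and 20 mm (y) either side of the lid's own centre.
- muffin: Stale hard muffin, round, 50 mm high, 42 mm across the flat foot, 50 mm across from 22 to 38 mm up, domed top, about 0.09 kg; loose, standing upright on the big tub's lid at the start. Origin: centre of its foot; z up.
- bin: Steel scrap bin fixed to the counter, 190 by 190 mm, 180 mm high, closed on top but for a square mouth of 145 mm filled by the flap. Origin: centre of its underside; z up. The flap is hinged along the mouth's +x edge in this frame; its free edge is at the -x edge. Inside, the bin is empty, 170 mm deep.
- bin_mouth (a point): Centre of the bin's mouth, level with its top, 180 mm up; axes as the bin's.
- flap (a joint): Angle of the bin's flap (steel plate 139 by 139 mm; hinge 72 mm to +x of the mouth's centre): 0 level and shut, growing as it swings down into the bin, at most 1.5 rad. A spring shuts it: the muffin set on its middle does not open it, a push of 1 to 3 N does. Pushed at the middle until its foot is about 73 mm below the bin's top and let go, the muffin drops past the free edge.
- plain_tub: Bystander: square lidded tub without feet, 90 by 90 mm, 68 mm high with its knob; loose. It and the footed tub may change places. Origin: centre of its underside.
- shaker: Bystander: glass jar, 60 mm across, 120 mm high, loose, beyond the bin. Origin: centre of its underside.
- mug: Bystander: white mug, 74 mm across, 90 mm high, loose. Origin: centre of its underside.
- bun: Bystander: loose bun, 84 mm across, 42 mm high. Origin: centre of its underside.

How it is judged:
On the way, in this order (a step that is already met when the one before it is completed fails the run):
1. the muffin is inside the bin and the flap has closed again (z of muffin in the frame of bin below 0.09 m and horizontal distance between muffin and bin below 0.1 m and value of joint flap below 0.1 rad), for 0.2 s.
2. the tub sits with its feet fully down in the lid's recesses (z of tub in the frame of base_tub between 0.085 and 0.0965 m and horizontal distance between tub and base_tub below 0.014 m and angle between the x axis of tub and the x axis of base_tub, either way round below 0.12 rad and angle between tub's own z axis and vertical below 0.03 rad), for 0.2 s.
At the end, for the whole second after the job is handed in: Muffin inside the bin, flap shut within 0.1 rad; the footed tub on the big tub, feet in the recesses: origin under 96.5 mm above the big tub's (94 when seated), within 14 mm of its axis, long sides parallel within 0.12 rad, level within 0.03 rad, at rest (all of step 1 and all of step 2 and linear speed of tub below 0.02 m/s); the robot touches nothing.
It fails at once if the tub was tipped by more than 0.4 rad (angle between tub's own z axis and vertical above 0.4 rad).
It fails at once if the tub was slammed or pressed on the big tub with more than 45 N (contact force between tub and base_tub above 45 N).
It fails at once if the plain tub, jar, mug or bun was moved by more than 30 mm (distance of any of plain_tub, shaker, mug, bun from where it was at the start of the episode above 0.03 m).
It also fails if it takes over 72 s, if anything falls off the work surface, if the arm or the gripper's body presses on something with over 40 N, if the wrist force passes 120 N, or if a joint passes its speed limit or range.

### The arm

A 7-joint arm with a two-finger parallel gripper is mounted at the origin on the work surface. World frame = base frame: x ahead of the robot, y to its left, z up, the work surface at z = 0. Lengths are in m, angles in rad, forces in N, time in s.
With the tool pointing down it reaches from about 0.425 to 0.875 m from the base axis. Payload 4.7 kg.
Tool frame: the origin (TCP) lies at the very end of the fingers, on their centre line; the grasp point (between the pads) lies arm.tcp_to_grasp behind it (arm.tcp_to_grasp is the distance from the TCP to the grasp point, in m); z points along the fingers, y is the line along which they close (so a half turn about z gives the same grasp; the last joint's range is limited). The gripper opens to 85 mm and grips with 20 to 120 N. Pads are 22 mm wide; open, the fingers measure 114 mm over their backs; the gripper's body (76 mm by 85 mm) begins 54 mm behind the grasp point. The pads swing forward as they close: fully open they stand 13 mm farther back than shut.
Start: joints at [1.321, 0.321, -0.07, 1.45, 0.023, 1.371, -0.057], TCP at [0.169, -0.628, 0.231] pointing down, gripper open.
Joint ranges: [-2.86, 2.86], [-0.3, 2.09], [-1.38, 1.24], [0.06, 2.45], [-1.56, 4.7], [0.09, 2.05], [-2.69, 2.69]. Speed limits (rad/s): [2.57, 2.57, 3.14, 3.14, 3.14, 3.14, 3.14].

### API

Orientations are given as a rotation vector (axis times angle).
In Python, from plant import arm gives the robot as it stands.
- The arm moves only by the tool play_rows, never from a script. Its argument "steps" is a list that holds one entry, the list of rows, each a list of 5 numbers: the opening, from 0 (shut) to 1 (fully open), then the shift along the tool's x, y, z in cm, then the turn about the tool's z in rad. A call has 1 to 10 rows; each row shifts and turns the commanded pose from where the row before left it, along the tool's axes as they then stand; what a row does not reach is not made up. A row lasts 1/8 s, in which the tool goes at most 62.5 mm and 10.7 degrees, less where a joint would pass 70% of its speed; a pose out of reach is approached as far as the arm can. A call with a gripper value outside its range is refused whole. The fingers move at their own pace and stop on an object; "grip_force" is the grip in N (left out, the last holds). Time passes only in rows, so rows that do not move let the fingers close. It gives the time, the measured TCP pose, the force and the opening at its end, in the units of the state.
- arm.read_state(): the state, without advancing time (a new reading comes with each control period).
- arm.get_image(name): name is "scene" or "top"; returns a dict with "image" (384x512x3 uint8, blue, green, red), "K" (3x3 intrinsics, pixels), "R" (3x3) and "t" (3): a world point X has camera coordinates R X + t. Camera axes: x right, y down, z forward; pixel columns grow to the right and rows downward; lengths in m; the calibration is good to about 2 mm. A picture is of the moment at which its call begins. There is no depth.
- arm.hand_in(): hands the job in, once; it reports no verdict.
The state is a dict: "t": time; "q": joint angles; "qvel": joint speeds; "tau": joint torques, N m; "position": TCP position; "ee_rot": TCP orientation; "wrist_force": force on the tool from outside, world axes, zero at the start; "torque": the same for the moment, N m; "gripper_width": finger opening in m.
Only numpy, scipy, OpenCV 4.12 (cv2) and the standard library are available. Lean on these libraries where they do the work, as an engineer would, in place of code of your own. Each camera call takes 0.05 s, during which the arm holds its last target. There are 200 camera calls.

## Working session

There is one attempt and no reset: what is moved stays moved. The work goes in short steps, Python scripts to look and compute and a tool call to move; the robot and the scene stay as the last step left them, time stands still between calls to the robot, and variables do not carry over. Pictures are saved under pics/ and viewed, on a budget of 10 in all, crops included, one or two more only if the job needs it, and the job is handed in when it is done.

Besides the shell and the picture viewer there is one more tool, called as name(argument=value, ...) on one line, values as JSON. play_rows: Moves the arm, as the interface text tells. Its arguments: {"type":"object","properties":{"steps":{"type":"array","items":{"type":"array","items":{"type":"array","items":{"type":"number"}}}},"grip_force":{"type":"number"}},"required":["steps"]}

```bash
ls; mkdir -p pics
python3 - <<'E'
from plant import arm
import cv2,numpy as np
s=arm.read_state(); print({k:np.round(v,3).tolist() for k,v in s.items()}, arm.tcp_to_grasp)
for n in("scene","top"):
    d=arm.get_image(n); cv2.imwrite(f"pics/{n}0.png",d["image"]); np.savez(f"{n}0.npz",**d)
    print(n,np.round(d["K"],1).tolist(),np.round(d["R"],3).tolist(),np.round(d["t"],3).tolist(), np.round(-d["R"].T@d["t"],3))
E
```

```text
pics
{'t': 0.0, 'q': [1.321, 0.322, -0.07, 1.452, 0.023, 1.371, -0.057], 'qvel': [-0.0, -0.0, 0.001, 0.0, 0.001, 0.002, -0.0], 'tau': [-0.0, -49.358, -0.383, -31.433, 0.013, 0.011, 0.0], 'position': [0.169, -0.627, 0.23], 'ee_rot': [-3.112, -0.413, 0.001], 'wrist_force': [0.216, -0.04, 0.104], 'torque': [0.0, 0.043, -0.019], 'gripper_width': 0.086} 0.0187
scene [[438.9, 0.0, 252.7], [0.0, 438.9, 182.2], [0.0, 0.0, 1.0]] [[0.887, 0.461, 0.002], [0.354, -0.678, -0.644], [-0.296, 0.572, -0.765]] [-0.552, -0.134, 1.307] [ 0.924 -0.584  0.915]
top [[414.0, 0.0, 254.6], [0.0, 414.0, 201.8], [0.0, 0.0, 1.0]] [[0.024, -1.0, 0.008], [-0.991, -0.025, -0.128], [0.128, -0.005, -0.992]] [-0.011, 0.605, 0.958] [0.478 0.009 1.028]
```

View pics/scene0.png

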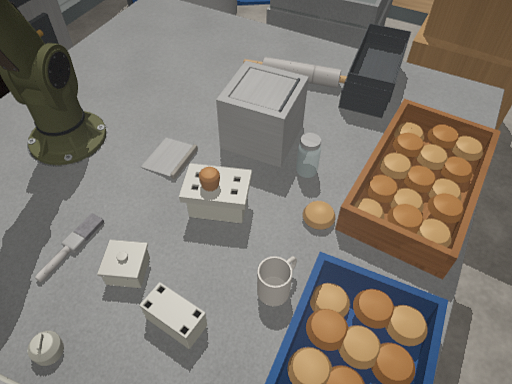

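View pics/top0.png

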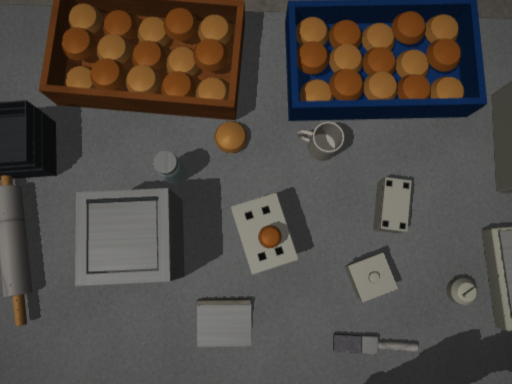

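The scene view shows the bin at (262,115), the big tub with the muffin at (215,190), the plain tub with a knob at (125,262) and the footed tub at (175,312). In the top view the bin is at (123,237), the lid at (265,233), the muffin at (270,237), the footed tub at (396,204) and the plain tub at (373,277). Next I'll zoom in on the bin to find the hinge, and measure the tubs with masks.

```bash
cat > h.py <<'E'
import cv2,numpy as np
from plant import arm
def load(n): return dict(np.load(n+".npz"))
def snap(n,tag):
    d=arm.get_image(n); np.savez(f"{n}{tag}.npz",**d); cv2.imwrite(f"pics/{n}{tag}.png",d["image"]); return d
def ray(d,p):
    c=-d["R"].T@d["t"]; v=d["R"].T@np.linalg.inv(d["K"])@np.array([p[0],p[1],1.]); return c,v/np.linalg.norm(v)
def on(d,p,z):
    c,v=ray(d,p); return c+v*(z-c[2])/v[2]
def tri(d1,p1,d2,p2):
    c1,v1=ray(d1,p1);c2,v2=ray(d2,p2)
    s=np.linalg.lstsq(np.c_[v1,-v2],c2-c1,rcond=None)[0]
    a,b=c1+v1*s[0],c2+v2*s[1]; return (a+b)/2,np.linalg.norm(a-b)
def proj(d,X):
    q=d["K"]@(d["R"]@np.asarray(X,float)+d["t"]); return q[:2]/q[2]
def darks(d,box,thr=60,amin=8,amax=300):
    x0,y0,x1,y1=box; g=cv2.cvtColor(d["image"],cv2.COLOR_BGR2GRAY)[y0:y1,x0:x1]
    n,l,st,c=cv2.connectedComponentsWithStats((g<thr).astype(np.uint8))
    out=[]
    for i in range(1,n):
        if amin<=st[i,4]<=amax and st[i,0]>0 and st[i,1]>0:
            m=(cv2.dilate((l==i).astype(np.uint8),np.ones((3,3)))>0); w=np.clip(130.-g,0,None)*m
            yy,xx=np.nonzero(m); ww=w[yy,xx]; out.append((round((xx*ww).sum()/ww.sum()+x0,2),round((yy*ww).sum()/ww.sum()+y0,2),int(st[i,4])))
    return out
E
python3 - <<'E'
from h import *
t,s=load("top0"),load("scene0")
print("top base",darks(t,(225,185,305,280)));print("top tub",darks(t,(375,170,420,240)))
print("sc base",darks(s,(175,158,258,225)));print("sc tub",darks(s,(138,280,212,348)))
for n,d,b in(("t",t,(225,185,305,280)),("s",s,(175,158,258,225))):
    h=cv2.cvtColor(d["image"],cv2.COLOR_BGR2HSV); m=cv2.inRange(h,(3,110,40),(22,255,255)); k=np.zeros_like(m); k[b[1]:b[3],b[0]:b[2]]=m[b[1]:b[3],b[0]:b[2]]
    c=max(cv2.findContours(k,0,1)[0],key=cv2.contourArea); print("muffin",n,cv2.minEnclosingCircle(c),cv2.boundingRect(c))
a=cv2.resize(t["image"][180:295,65:180],(400,400),interpolation=2);b=cv2.resize(s["image"][55:170,205:320],(400,400),interpolation=2)
cv2.imwrite("pics/bin.png",cv2.convertScaleAbs(np.hstack([a,b]),alpha=1.4))
E
```

```text
top base [(np.float64(265.48), np.float64(209.67), 44), (np.float64(248.59), np.float64(215.04), 45), (np.float64(274.7), np.float64(232.78), 88), (np.float64(278.67), np.float64(250.46), 48), (np.float64(261.65), np.float64(256.03), 45)]
top tub [(np.float64(406.9), np.float64(192.47), 150), (np.float64(388.8), np.float64(182.89), 27), (np.float64(405.75), np.float64(185.07), 27), (np.float64(385.08), np.float64(223.24), 27), (np.float64(402.15), np.float64(225.52), 28)]
sc base [(np.float64(236.64), np.float64(179.24), 10), (np.float64(194.69), np.float64(187.28), 11), (np.float64(233.87), np.float64(191.84), 13)]
sc tub [(np.float64(160.61), np.float64(289.21), 21), (np.float64(147.62), np.float64(304.16), 24), (np.float64(196.68), np.float64(313.49), 27), (np.float64(184.0), np.float64(329.74), 30)]
muffin t ((269.6914978027344, 236.28013610839844), 11.337751388549805) (259, 226, 22, 22)
muffin s ((209.0, 178.32608032226562), 11.716758728027344) (199, 167, 21, 24)
```

View pics/bin.png

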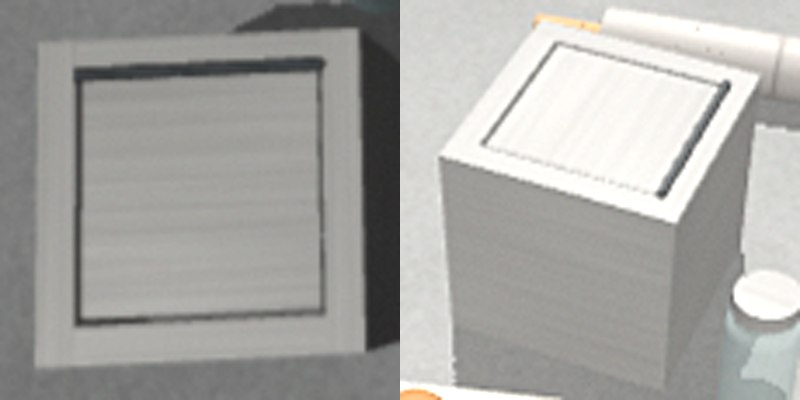

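The bin crop shows the mouth outline with a thick dark bar along the +x (image-top) edge. So the hinge line runs roughly along world y, and I'll close the fingers along that line. Next I'll triangulate.

```bash
cat >> h.py <<'E'
def rect(d,pts,z):
    P=np.array([on(d,p,z) for p in pts]); return P
E
python3 - <<'E'
from h import *
np.set_printoptions(precision=4,suppress=True)
t,s=load("top0"),load("scene0")
tb=[(265.48,209.67),(248.59,215.04),(278.67,250.46),(261.65,256.03)]
tt=[(388.8,182.89),(405.75,185.07),(385.08,223.24),(402.15,225.52)]
st=[(160.61,289.21),(147.62,304.16),(196.68,313.49),(184.0,329.74)]
sb=[(236.64,179.24),(194.69,187.28),(233.87,191.84)]
for nm,T,S in(("base",tb,sb),("tub",tt,st)):
    for p in T:
        q=min(S,key=lambda q:tri(t,p,s,q)[1]); print(nm,p,q,*tri(t,p,s,q))
B=rect(t,tb,.1);T=rect(t,tt,.07)
print("base@.1 centre",B.mean(0),"sides",np.linalg.norm(B[0]-B[1]),np.linalg.norm(B[0]-B[2]),"yaw",[np.arctan2(*(B[j]-B[i])[[1,0]]) for i,j in((0,2),(1,3))])
print("tub@.07 centre",T.mean(0),"sides",np.linalg.norm(T[0]-T[1]),np.linalg.norm(T[0]-T[2]),"yaw",[np.arctan2(*(T[j]-T[i])[[1,0]]) for i,j in((0,2),(1,3))])
S=rect(s,st,.07);print("tub scene centre",S.mean(0))
print("muffin",*tri(t,(269.7,236.3),s,(209,178.6)), on(t,(269.7,236.3),.13))
for n,d,b in(("t",t,(78,192,168,283)),("s",s,(222,64,310,112))):
    g=cv2.cvtColor(d["image"],6); m=np.zeros_like(g); m[b[1]:b[3],b[0]:b[2]]=(g[b[1]:b[3],b[0]:b[2]]<75)*255
    k,l,stt,c=cv2.connectedComponentsWithStats(m); print(n,sorted(stt[1:].tolist(),key=lambda r:-r[4])[:4])
    i=1+np.argmax(stt[1:,4]); r=cv2.minAreaRect(np.argwhere(l==i)[:,::-1].astype(np.float32)); bx=cv2.boxPoints(r); print(r); print(rect(d,bx,.18),rect(d,bx,.18).mean(0))
E
```

```text
base (265.48, 209.67) (233.87, 191.84) [ 0.5811 -0.0204  0.0967] 0.0014329188036740486
base (248.59, 215.04) (236.64, 179.24) [0.5679 0.0175 0.0966] 0.0013076890805484844
base (278.67, 250.46) (194.69, 187.28) [ 0.4902 -0.0517  0.0965] 0.0016572634742646288
base (261.65, 256.03) (194.69, 187.28) [ 0.4719 -0.019   0.0521] 0.011098257911335464
tub (388.8, 182.89) (196.68, 313.49) [ 0.6553 -0.3105  0.0681] 0.002084997303358115
tub (405.75, 185.07) (184.0, 329.74) [ 0.6511 -0.3504  0.0682] 0.002088163763422819
tub (385.08, 223.24) (160.61, 289.21) [ 0.5598 -0.3002  0.0676] 0.00224682341597112
tub (402.15, 225.52) (147.62, 304.16) [ 0.5555 -0.3399  0.0677] 0.002375748651330244
base@.1 centre [ 0.5283 -0.0175  0.1   ] sides 0.039961370163121644 0.09586105693067531 yaw [np.float64(-2.809157495671796), np.float64(-2.8083392662681312)]
tub@.07 centre [ 0.6043 -0.3252  0.07  ] sides 0.04009744886759012 0.09593894565487006 yaw [np.float64(3.0339522882766112), np.float64(3.0317955345656276)]
tub scene centre [ 0.6071 -0.3252  0.07  ]
muffin [ 0.5199 -0.03    0.1223] 0.0011657076274943748 [ 0.5191 -0.0301  0.13  ]
t [[86, 196, 73, 78, 452], [115, 271, 11, 1, 11], [157, 236, 1, 10, 10], [157, 249, 1, 8, 8]]
((122.48572540283203, 234.50022888183594), (76.14936828613281, 72.06407165527344), 89.18154907226562)
[[0.5884 0.3525 0.18  ]
 [0.5943 0.2045 0.18  ]
 [0.4394 0.1939 0.18  ]
 [0.4339 0.3385 0.18  ]] [0.514  0.2723 0.18  ]
s [[284, 100, 4, 5, 5], [297, 79, 3, 4, 4], [292, 88, 3, 4, 4], [279, 110, 3, 2, 4]]
((285.6153869628906, 102.07691192626953), (0.5547001957893372, 4.992301940917969), 33.690067291259766)
[[0.5898 0.2363 0.18  ]
 [0.5892 0.2548 0.18  ]
 [0.5908 0.2542 0.18  ]
 [0.5914 0.2358 0.18  ]] [0.5903 0.2453 0.18  ]
```

```bash
cat >> h.py <<'E'
from scipy.spatial.transform import Rotation as Ro
def go(x,y,z,yaw=None):
    """remaining shift in tool axes (cm) after turning to yaw (mod pi) first"""
    s=arm.read_state(); M=Ro.from_rotvec(s["ee_rot"]).as_matrix(); cur=np.arctan2(M[1,0],M[0,0])
    turn=0. if yaw is None else -((yaw-cur+np.pi/2)%np.pi-np.pi/2)
    N=M@Ro.from_rotvec([0,0,turn]).as_matrix()
    d=100*N.T@(np.array([x,y,z])-s["position"])
    print("t %.2f pos %s yaw %.4f tilt %.4f turn %.4f shift cm %s F %s w %.4f"%(s["t"],np.round(s["position"],4),cur,np.arccos(-M[2,2]),turn,np.round(d,2),np.round(s["wrist_force"],1),s["gripper_width"]))
E
python3 -c "
from h import *
go(.5195,-.030,.23,.065)"
```

```text
t 0.10 pos [ 0.1693 -0.627   0.2303] yaw 0.2638 tilt 0.0018 turn 0.1988 shift cm [ 38.82 -57.3    0.11] F [ 0.3 -0.2 -0.3] w 0.0852
```

play_rows(steps=[[[1,0,0,-1,0.1],[1,0,0,-1,0.1],[1,3.1,-4.6,0,0],[1,3.1,-4.6,0,0],[1,3.1,-4.6,0,0],[1,3.1,-4.6,0,0],[1,3.1,-4.6,0,0],[1,3.1,-4.6,0,0],[1,3.1,-4.6,0,0],[1,3.1,-4.6,0,0]]], grip_force=30)

```text
t: 1.35
position: [0.394, -0.2427, 0.2511]
ee_rot: [3.14, 0.1, -0.0]
wrist_force: [1.0, -0.2, 0.7]
gripper_width: 0.0854
```

```bash
python3 -c "
from h import *
go(.5195,-.030,.20,.065)"
```

```text
t 1.35 pos [ 0.394  -0.2427  0.2511] yaw 0.0637 tilt 0.0004 turn -0.0013 shift cm [ 13.91 -20.41   5.1 ] F [ 1.  -0.2  0.7] w 0.0854
```

play_rows(steps=[[[1,2.8,-4.1,0.6,0],[1,2.8,-4.1,0.6,0],[1,2.8,-4.1,0.6,0],[1,2.8,-4.1,0.6,0],[1,2.7,-4.0,0.6,0],[1,0,0,2,0],[1,0,0,0,0],[1,0,0,0,0]]])

```text
t: 2.35
position: [0.5191, -0.0328, 0.2016]
ee_rot: [3.14, 0.098, -0.0]
wrist_force: [0.1, -0.1, -0.0]
gripper_width: 0.0857
```

```bash
python3 -c "
from h import *
go(.5195,-.030,.111,.065)
a=snap('scene','1')['image'];b=snap('top','1')['image']
cv2.imwrite('pics/m1.png',np.hstack([cv2.resize(a[90:240,140:290],(400,400)),cv2.resize(b[160:310,190:340],(400,400))]))"
```

```text
t 2.35 pos [ 0.5191 -0.0328  0.2016] yaw 0.0624 tilt 0.0004 turn -0.0026 shift cm [ 0.06 -0.29  9.06] F [ 0.1 -0.1 -0. ] w 0.0857
```

View pics/m1.png

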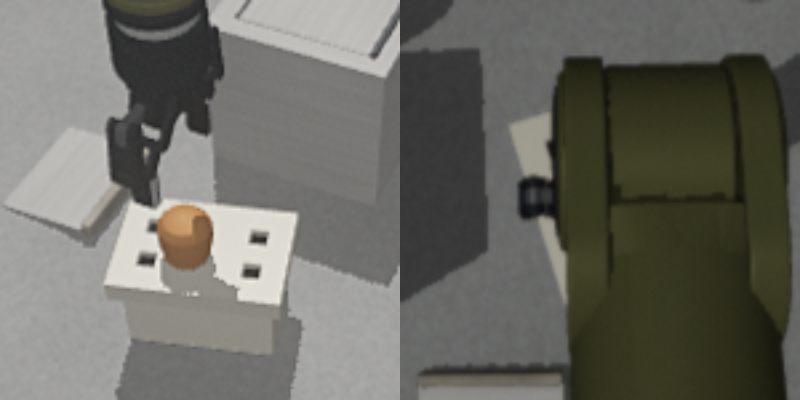

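The crop shows the open fingers straddling the line above the muffin, at crop (150,200) and (205,130), with the muffin at (187,235). The tool is over it and the way down is clear.

play_rows(steps=[[[1,0.1,-0.3,2,0],[1,0,0,2.5,0],[1,0,0,2.5,0],[1,0,0,1.6,0],[1,0,0,0.4,0],[1,0,0,0,0],[0.2,0,0,0,0],[0.2,0,0,0,0],[0.2,0,0,0,0],[0.2,0,0,0,0]]], grip_force=30)

```text
t: 3.7
position: [0.5205, -0.0291, 0.1121]
ee_rot: [3.139, 0.1, 0.002]
wrist_force: [-0.8, -0.9, 5.7]
gripper_width: 0.0485
```

play_rows(steps=[[[0.2,0,0,0,0],[0.2,0,0,0,0],[0.2,0,0,-2,0],[0.2,0,0,-4,0],[0.2,0,0,-5,0],[0.2,0,0,-5,0],[0.2,0,0,0,0]]])

```text
t: 4.58
position: [0.5222, -0.0287, 0.2751]
ee_rot: [3.138, 0.1, 0.011]
wrist_force: [0.9, 0.9, -0.9]
gripper_width: 0.0485
```

```bash
python3 -c "
from h import *
go(.511,.272,.27,.063)
a=snap('scene','2')['image']
cv2.imwrite('pics/m2.png',cv2.resize(a[40:240,130:330],(600,600)))"
```

```text
t 4.58 pos [ 0.5222 -0.0287  0.2751] yaw 0.0640 tilt 0.0074 turn 0.0010 shift cm [  0.77 -30.08   0.46] F [ 0.9  0.9 -0.9] w 0.0485
```

View pics/m2.png

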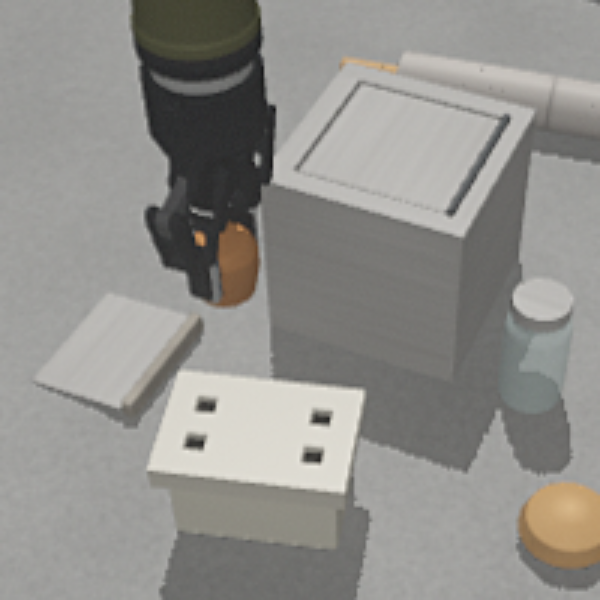

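The muffin is held in the fingers at (225,265), and all four lid recesses are now visible.

play_rows(steps=[[[0.2,0.1,-4,0,0],[0.2,0.1,-5,0,0],[0.2,0.1,-5,0,0],[0.2,0.1,-5,0,0],[0.2,0.1,-5,0,0],[0.2,0.1,-4,0,0],[0.2,0.1,-2,0,0],[0.2,0,0,2,0],[0.2,0,0,1,0],[0.2,0,0,0,0]]])

```text
t: 5.88
position: [0.5075, 0.2685, 0.2391]
ee_rot: [3.138, 0.096, -0.005]
wrist_force: [0.5, -0.1, -0.9]
gripper_width: 0.0484
```

```bash
python3 -c "
from h import *
go(.511,.272,.118,.063)
a=snap('scene','3')['image']
t=load('top0')
cv2.imwrite('pics/m3.png',cv2.resize(a[0:180,180:360],(600,600)))"
```

```text
t 5.88 pos [0.5075 0.2685 0.2391] yaw 0.0615 tilt 0.0039 turn -0.0015 shift cm [ 0.41 -0.35 12.1 ] F [ 0.5 -0.1 -0.9] w 0.0484
```

View pics/m3.png

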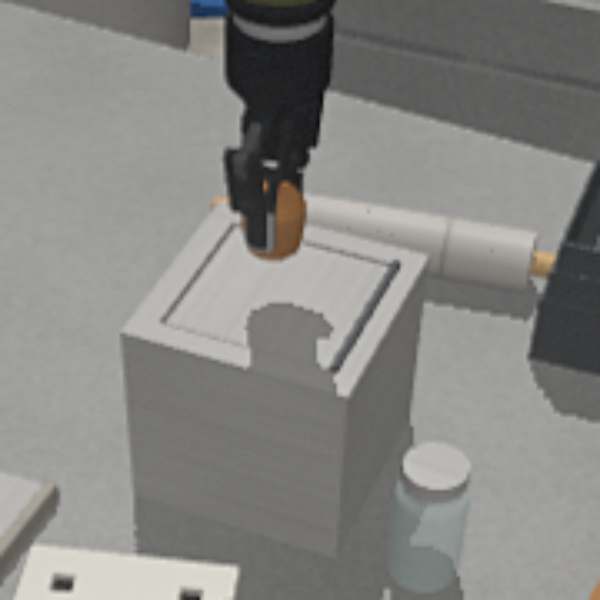

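The muffin hangs over the flap, with its foot at (273,255) in the crop and the mouth centre at about (283,295). That is centred after a 4 mm shift, so I'll push down.

play_rows(steps=[[[0.2,0.4,-0.4,2,0],[0.2,0,0,2,0],[0.2,0,0,1.5,0],[0.2,0,0,1.5,0],[0.2,0,0,1.5,0],[0.2,0,0,1.5,0],[0.2,0,0,1.5,0],[0.2,0,0,0.7,0],[0.2,0,0,0,0],[0.2,0,0,0,0]]])

```text
t: 7.18
position: [0.5114, 0.2752, 0.1194]
ee_rot: [3.14, 0.1, -0.001]
wrist_force: [-0.2, 0.2, -1.0]
gripper_width: 0.0487
```

```bash
python3 -c "
from h import *
go(.511,.272,.118,.063)"
```

```text
t 7.17 pos [0.5114 0.2752 0.1194] yaw 0.0640 tilt 0.0004 turn 0.0010 shift cm [-0.06  0.32  0.14] F [-0.2  0.2 -1. ] w 0.0487
```

play_rows(steps=[[[0.2,-0.1,0.3,0.4,0],[0.2,0,0,0,0],[0.8,0,0,0,0],[0.8,0,0,0,0],[0.8,0,0,0,0],[0.8,0,0,0,0],[0.8,0,0,0,0]]])

```text
t: 8.05
position: [0.511, 0.2721, 0.1154]
ee_rot: [-3.14, -0.1, -0.0]
wrist_force: [0.2, -0.6, 0.5]
gripper_width: 0.0686
```

```bash
python3 -c "
from h import *
go(.511,.272,.118,.063)
a=snap('scene','4')['image']
cv2.imwrite('pics/m4.png',cv2.resize(a[0:180,180:360],(600,600)))"
```

```text
t 8.05 pos [0.511  0.2721 0.1154] yaw 0.0637 tilt 0.0003 turn 0.0007 shift cm [ 0.    0.01 -0.26] F [ 0.2 -0.6  0.5] w 0.0686
```

View pics/m4.png

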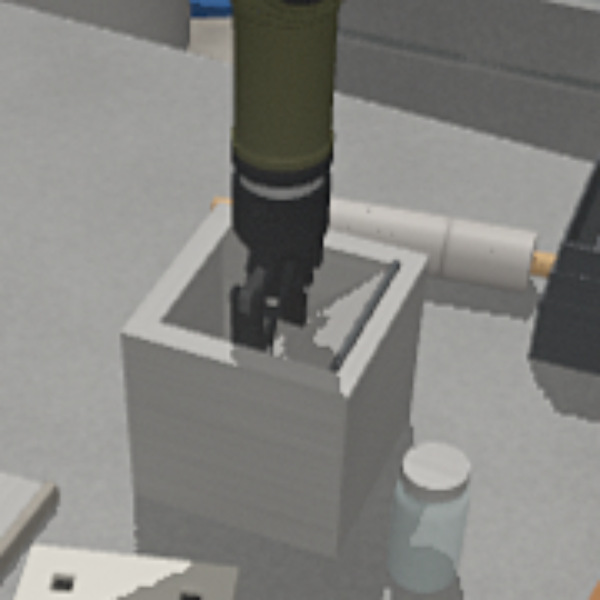

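The flap has swung down from the +x bar, so the hinge is on world +x. The muffin is gone from the fingers and has dropped. I'll retreat upward and head for the footed tub.

play_rows(steps=[[[0.8,0,0,-2,0],[0.8,0,0,-3,0],[0.8,0,0,-4,0],[0.8,0,0,-4,0],[1,0,0,-3,0.173],[1,1.4,5.3,0,0],[1,1.4,5.3,0,0],[1,1.4,5.3,0,0],[1,1.4,5.3,0,0],[1,1.4,5.3,0,0]]], grip_force=60)

```text
t: 9.35
position: [0.5519, -0.0003, 0.277]
ee_rot: [3.137, -0.17, 0.004]
wrist_force: [0.9, -0.2, -0.2]
gripper_width: 0.0854
```

play_rows(steps=[[[1,1.4,5.3,0,0],[1,1.4,5.3,0,0],[1,1.5,5.3,1,0],[1,1.5,5.3,1,0],[1,1.5,5.3,1,0],[1,1,4,1,0],[1,0,0,0,0],[1,0,0,0,0]]])

```text
t: 10.35
position: [0.6013, -0.3101, 0.2363]
ee_rot: [-3.136, 0.17, -0.002]
wrist_force: [0.2, 0.1, 0.5]
gripper_width: 0.0854
```

Run:
```python
from h import *
np.set_printoptions(precision=4,suppress=True)
go(.6054,-.3253,.20,-.1087)
s,t=snap('scene','5'),snap('top','5')
a=darks(t,(225,185,305,280),70);b=darks(s,(175,158,258,225),75);print(a,b)
for p in a:
    q=min(b,key=lambda q:tri(t,p,s,q)[1]) ; print(p,q,*tri(t,p,s,q))
for d,P in((t,a),(s,b)):
    R=np.array([on(d,p,.1) for p in P]); print(R.mean(0))
print(darks(t,(375,170,420,240)))
cv2.imwrite('pics/m5.png',cv2.resize(s["image"][40:360,110:350],(600,800))[:600])
```

```text
t 10.35 pos [ 0.6013 -0.3101  0.2363] yaw -0.1083 tilt 0.0016 turn 0.0004 shift cm [0.57 1.47 3.63] F [0.2 0.1 0.5] w 0.0854
[(np.float64(265.47), np.float64(209.67), 48), (np.float64(248.59), np.float64(215.05), 46), (np.float64(278.69), np.float64(250.48), 48), (np.float64(261.65), np.float64(256.01), 49)] [(np.float64(198.48), np.float64(174.99), 10), (np.float64(236.64), np.float64(179.28), 10), (np.float64(194.66), np.float64(187.27), 11), (np.float64(233.88), np.float64(191.97), 13)]
(np.float64(265.47), np.float64(209.67), 48) (np.float64(233.88), np.float64(191.97), 13) [ 0.5811 -0.0204  0.0962] 0.0013940816763055965
(np.float64(248.59), np.float64(215.05), 46) (np.float64(236.64), np.float64(179.28), 10) [0.5679 0.0175 0.0965] 0.0013100217957235873
(np.float64(278.69), np.float64(250.48), 48) (np.float64(194.66), np.float64(187.27), 11) [ 0.4902 -0.0517  0.0965] 0.0016504185966705366
(np.float64(261.65), np.float64(256.01), 49) (np.float64(198.48), np.float64(174.99), 10) [ 0.4771 -0.0139  0.0961] 0.0019206657891056894
[ 0.5283 -0.0175  0.1   ]
[ 0.5315 -0.0192  0.1   ]
[(np.float64(385.08), np.float64(223.22), 27), (np.float64(402.15), np.float64(225.52), 28)]
```

View pics/m5.png

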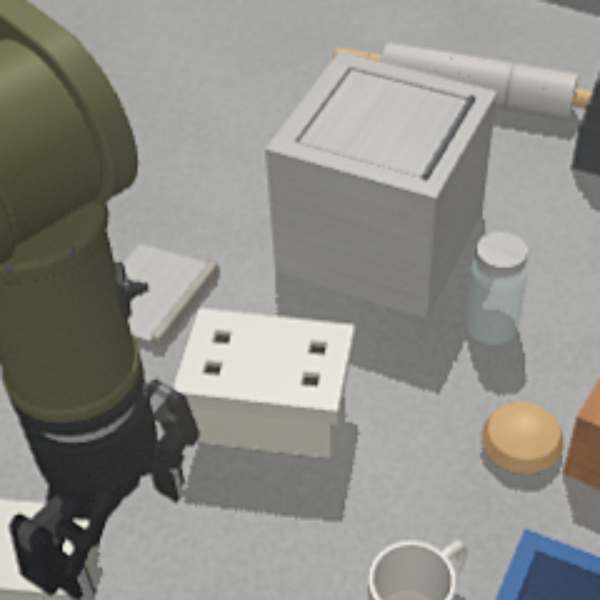

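The lid is clear, the flap is level and shut, and the bystanders haven't moved. The gripper is just short of the footed tub, with its marks partly hidden. I'll go down and grip it.

play_rows(steps=[[[1,0.6,1.5,0,0],[1,0,0,3.6,0],[1,0,0,4,0],[1,0,0,2,0],[1,0,0,0,0],[1,0,0,0,0]]])

```text
t: 11.2
position: [0.6063, -0.3272, 0.1412]
ee_rot: [3.136, -0.171, 0.004]
wrist_force: [-0.4, -1.0, 1.0]
gripper_width: 0.0857
```

```bash
python3 -c "
from h import *
go(.6048,-.3253,.028,-.1087)"
```

```text
t 11.20 pos [ 0.6063 -0.3272  0.1412] yaw -0.1091 tilt 0.0029 turn -0.0004 shift cm [-0.2  -0.19 11.32] F [-0.4 -1.   1. ] w 0.0857
```

play_rows(steps=[[[1,-0.2,-0.2,2,0],[1,0,0,2.5,0],[1,0,0,2.5,0],[1,0,0,2.3,0],[1,0,0,1.5,0],[1,0,0,0.5,0],[1,0,0,0,0],[1,0,0,0,0]]])

```text
t: 12.2
position: [0.6041, -0.3249, 0.0274]
ee_rot: [3.136, -0.171, 0.003]
wrist_force: [-0.1, -0.4, -0.1]
gripper_width: 0.0854
```

play_rows(steps=[[[0.5,0,0,0,0],[0.5,0,0,0,0],[0.5,0,0,0,0],[0.5,0,0,0,0],[0.5,0,0,0,0]]], grip_force=60)

```text
t: 12.82
position: [0.6039, -0.3251, 0.0274]
ee_rot: [3.136, -0.172, 0.002]
wrist_force: [-0.9, -0.2, 6.3]
gripper_width: 0.0615
```

```bash
python3 -c "
from h import *
go(.6048,-.3253,.028,-.1087)"
```

```text
t 12.82 pos [ 0.6039 -0.3251  0.0274] yaw -0.1094 tilt 0.0017 turn -0.0007 shift cm [ 0.09  0.01 -0.06] F [-0.9 -0.2  6.3] w 0.0615
```

play_rows(steps=[[[0.5,0,0,-1.5,0],[0.5,0,0,-3,0],[0.5,0,0,-3,-0.11],[0.5,0,0,-3,-0.11],[0.5,0,0,-3,-0.11],[0.5,0,0,-2,-0.11],[0.5,0,0,0,0],[0.5,0.3,-2,0,0],[0.5,0.4,-4.5,0,0],[0.5,0.4,-4.5,0,0]]])

```text
t: 14.08
position: [0.5763, -0.2136, 0.1793]
ee_rot: [-3.096, -0.516, 0.004]
wrist_force: [0.9, 1.4, -3.7]
gripper_width: 0.0614
```

play_rows(steps=[[[0.5,0.4,-4.5,0,0],[0.5,0.4,-4.5,0,0],[0.5,0.4,-4.5,0,0],[0.5,0.4,-4,0,0],[0.5,0.2,-2.5,0,0],[0.5,0,-0.6,0,0],[0.5,0,0,0,0],[0.5,0,0,0,0]]])

```text
t: 15.08
position: [0.5284, -0.0183, 0.1811]
ee_rot: [3.099, 0.512, -0.0]
wrist_force: [0.4, -0.1, -4.6]
gripper_width: 0.0618
```

Run:
```python
from h import *
go(.528,-.0175,.135,.3328)
s,t=snap('scene','6'),snap('top','6')
print(darks(s,(150,110,280,215),75))
print(darks(t,(225,160,305,290),70))
cv2.imwrite('pics/m6.png',np.hstack([cv2.resize(s["image"][90:240,140:290],(400,400)),cv2.resize(t["image"][160:310,190:340],(400,400))]))
```

```text
t 15.07 pos [ 0.5284 -0.0183  0.1811] yaw 0.3278 tilt 0.0004 turn -0.0050 shift cm [-0.01 -0.09  4.61] F [ 0.4 -0.1 -4.6] w 0.0618
[(np.float64(193.88), np.float64(138.69), 8), (np.float64(235.83), np.float64(143.4), 10), (np.float64(189.52), np.float64(151.35), 10), (np.float64(232.54), np.float64(156.28), 12), (np.float64(198.37), np.float64(175.28), 10), (np.float64(236.76), np.float64(179.49), 11), (np.float64(194.72), np.float64(187.55), 14), (np.float64(233.79), np.float64(192.17), 17)]
[]
```

View pics/m6.png

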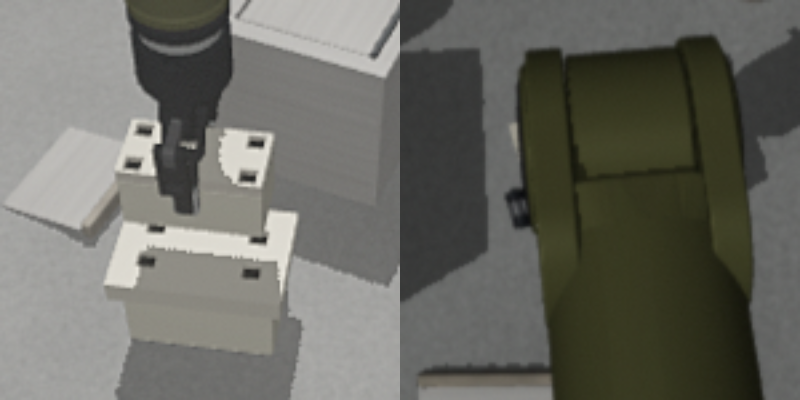

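All four tub marks (about (145,130)–(248,177) in the crop) and all four recesses show in the scene view, so I can compare them in one picture.

Run:
```python
from h import *
np.set_printoptions(precision=4,suppress=True)
s=load('scene6')
P=darks(s,(150,110,280,215),75); T=[on(s,p,.1811-.0274+.07) for p in P[:4]]; B=[on(s,p,.1) for p in P[4:]]
T,B=np.array(T),np.array(B)
yaw=lambda R:[round(float(np.arctan2(*(R[j]-R[i])[[1,0]])),4) for i,j in((0,1),(2,3))]
print(T.mean(0),yaw(T),B.mean(0),yaw(B)); d=(B-T).mean(0); print("tub->base",d)
print([np.linalg.norm(R[1]-R[0]) for R in(T,B)],[np.linalg.norm(R[2]-R[0]) for R in(T,B)])
a=.3278; print("tool cm",100*(d[0]*np.cos(a)+d[1]*np.sin(a)),100*(d[0]*np.sin(a)-d[1]*np.cos(a)))
```

```text
[ 0.5325 -0.0188  0.2237] [0.3254, 0.3262] [ 0.5319 -0.0199  0.1   ] [0.339, 0.3316]
tub->base [-0.0006 -0.001  -0.1237]
[np.float64(0.09568933796879174), np.float64(0.09565475404485199)] [np.float64(0.039980649176118495), np.float64(0.039456697038343376)]
tool cm -0.09234254850581754 0.07872677067693702
```

play_rows(steps=[[[0.5,-0.05,0,1.5,-0.005],[0.5,0,0,1.5,0],[0.5,0,0,1,0],[0.5,0,0,0.6,0],[0.5,0,0,0.2,0],[0.5,0,0,0.1,0],[0.5,0,0,0,0],[0.5,0,0,0,0]]])

```text
t: 16.18
position: [0.5279, -0.0165, 0.1326]
ee_rot: [3.097, 0.525, 0.001]
wrist_force: [0.6, 0.2, -3.7]
gripper_width: 0.0616
```

```bash
python3 -c "
from h import *
go(.528,-.0175,.1214,.3328)"
```

```text
t 16.18 pos [ 0.5279 -0.0165  0.1326] yaw 0.3358 tilt 0.0007 turn 0.0030 shift cm [-0.02  0.1   1.12] F [ 0.6  0.2 -3.7] w 0.0616
```

play_rows(steps=[[[0.5,-0.05,0.15,0.2,0],[0.5,0,0,0.15,0],[0.5,0,0,0.1,0],[0.5,0,0,0.1,0],[0.5,0,0,0.1,0],[0.5,0,0,0,0],[0.5,0,0,0,0]]])

```text
t: 17.05
position: [0.5277, -0.018, 0.1258]
ee_rot: [3.097, 0.525, 0.0]
wrist_force: [0.4, -0.3, -3.3]
gripper_width: 0.0618
```

```bash
python3 -c "
from h import *
go(.528,-.018,.1214,.3328)"
```

```text
t 17.05 pos [ 0.5277 -0.018   0.1258] yaw 0.3358 tilt 0.0001 turn 0.0030 shift cm [0.03 0.01 0.44] F [ 0.4 -0.3 -3.3] w 0.0618
```

The tub is already below lid-top level (TCP 125.8 mm against 127.4 mm) with no contact load, so the feet are going in. I'll continue gently.

play_rows(steps=[[[0.5,0,0,0.1,0],[0.5,0,0,0.1,0],[0.5,0,0,0.1,0],[0.5,0,0,0.1,0],[0.5,0,0,0,0],[0.5,0,0,0,0]]])

```text
t: 17.8
position: [0.5277, -0.0181, 0.1218]
ee_rot: [3.097, 0.525, 0.0]
wrist_force: [-0.3, -0.1, -3.8]
gripper_width: 0.0615
```

```bash
python3 -c "
from h import *
go(.528,-.018,.1214,.3328)"
```

```text
t 17.80 pos [ 0.5277 -0.0181  0.1218] yaw 0.3358 tilt 0.0001 turn 0.0030 shift cm [0.03 0.   0.04] F [-0.3 -0.1 -3.8] w 0.0615
```

play_rows(steps=[[[0.5,0,0,0.05,0],[0.5,0,0,0.05,0],[0.5,0,0,0,0],[0.75,0,0,0,0],[1,0,0,0,0],[1,0,0,0,0],[1,0,0,0,0],[1,0,0,0,0]]])

```text
t: 18.8
position: [0.5277, -0.018, 0.1208]
ee_rot: [3.097, 0.525, 0.0]
wrist_force: [0.4, 1.0, 0.1]
gripper_width: 0.0852
```

play_rows(steps=[[[1,0,0,-1.5,0],[1,0,0,-3,0],[1,0,0,-4,0],[1,0,0,-4,0],[1,0,4,-4,0],[1,0,5,0,0],[1,0,5,0,0],[1,0,5,0,0],[1,0,5,0,0],[1,0,0,0,0]]])

```text
t: 20.05
position: [0.6063, -0.2506, 0.2852]
ee_rot: [3.099, 0.513, -0.001]
wrist_force: [-0.9, 0.4, -0.3]
gripper_width: 0.0855
```

Run:
```python
from h import *
np.set_printoptions(precision=4,suppress=True)
go(.528,-.018,.1214,.3328)
s,t=snap('scene','7'),snap('top','7'); s0,t0=load('scene0'),load('top0')
a=darks(t,(225,175,305,290),75);b=darks(s,(170,120,258,190),75);print(a,b)
R=[]
for p in a:
    q=min(b,key=lambda q:tri(t,p,s,q)[1]); X,e=tri(t,p,s,q); R.append(X); print(X,e)
print(np.mean(R,0)); print([on(d,np.mean([p[:2] for p in P],0),.164) for d,P in((t,a),(s,b))])
cv2.imwrite('pics/m7.png',np.hstack([cv2.resize(s["image"][40:360,100:356],(400,500)),cv2.resize(t["image"][100:320,60:440],(400,232*500//232))]))
```

```text
t 20.05 pos [ 0.6063 -0.2506  0.2852] yaw 0.3281 tilt 0.0011 turn -0.0047 shift cm [  0.22 -24.54  16.37] F [-0.9  0.4 -0.3] w 0.0855
[(np.float64(266.2), np.float64(206.05), 43), (np.float64(248.09), np.float64(211.86), 41), (np.float64(280.59), np.float64(249.81), 44), (np.float64(262.22), np.float64(255.76), 47)] [(np.float64(196.2), np.float64(157.0), 9), (np.float64(236.18), np.float64(161.35), 9), (np.float64(233.41), np.float64(174.0), 9)]
[ 0.5817 -0.0196  0.1611] 0.0014697430363048145
[0.5683 0.0181 0.1607] 0.0010833586653523932
[ 0.4951 -0.0453  0.1983] 0.013430809738238937
[ 0.4777 -0.0135  0.1607] 0.0016983934828298033
[ 0.5307 -0.0151  0.1702]
[array([ 0.5286, -0.017 ,  0.164 ]), array([ 0.5453, -0.0071,  0.164 ])]
```

View pics/m7.png

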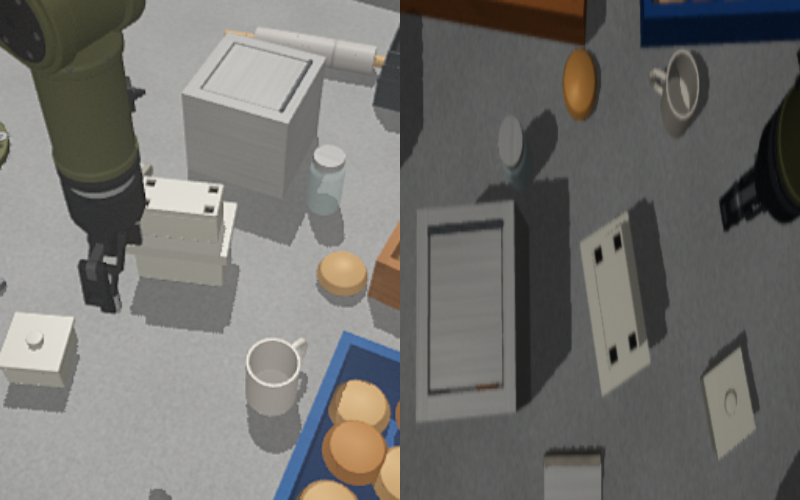

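The top view shows the tub on the big tub and the bystanders in place, with a sliver of orange in the flap's free-edge gap at (485,387). I'll check numerically that the flap is as shut as at the start, and that the tub is at rest.

Run:
```python
from h import *
t0,t7,s0,s7=load('top0')["image"],load('top7')["image"],load('scene0')["image"],load('scene7')["image"]
d=cv2.absdiff(t0,t7).max(2)[190:285,70:175]; yx=np.argwhere(d>25)+[190,70]; print("top bin diff",len(yx),yx.min(0) if len(yx) else 0,yx.max(0) if len(yx) else 0)
d=cv2.absdiff(s0,s7).max(2)[60:120,218:312]; yx=np.argwhere(d>25)+[60,218]; print("scene bin top diff",len(yx),yx.tolist()[:10])
for n,b in(("plain",(345,250,400,305)),("jar",(150,145,185,185)),("mug",(295,118,348,165)),("bun",(210,115,250,155))):
    x0,y0,x1,y1=b; print(n,int((cv2.absdiff(t0,t7).max(2)[y0:y1,x0:x1]>30).sum()))
```

```text
top bin diff 29 [269 133] [271 153]
scene bin top diff 0 []
plain 0
jar 0
mug 0
bun 0
```

```bash
python3 -c "
from plant import arm
print(arm.hand_in())"
```

```text
the job is handed in; nothing more can be done
None
```

The job is done and handed in at about 20 s of the 72 s allowed. The muffin is in the scrap bin with the flap shut, and the footed tub sits on the big tub with its feet in the recesses. The hand-in gives no verdict, so this rests on my own checks.

**Muffin:** I gripped it on the lid, pushed it through the middle of the flap until its foot was about 75 mm down, let go and withdrew. Before and after pictures of the bin match, except for a strip of orange about 50 mm wide in the flap's free-edge gap. That fits the muffin lying on the bin floor. The push showed almost no force on the wrist (about -1 N, just the muffin's weight), so the pictures are the evidence, not the force reading.

**Tub:** I measured the recesses and the tub's marks from both cameras, then gripped the tub across its 62 mm sides, turned it to the lid's angle and lowered it about 1 mm at a time.
- **Seating:** the gripper let go about 0.6 mm below the expected seated height. The tub's top marks measured 64.5 mm above the recesses (64 expected when seated, 70 if standing on the lid).
- **Level:** three of the four marks were at the same height within 0.4 mm. The fourth was hidden by the arm in the scene view, so its two-view match was wrong and I ignored it.
- **Force:** I saw no contact load while lowering or releasing the tub.

**Disagreements:** the cameras differed by up to about 1.8 mm on the final sideways correction, so I used a value in between. Two-view heights read 2 to 4 mm below the stated ones.

**Bystanders:** the plain tub, jar, mug and bun show no change in the top view, and the arm was clear of everything at hand-in.

I viewed 10 pictures in all.

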